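# Third hand for riveting: press the tin against the sprung stop

### The arm

A 6-joint arm with a two-finger parallel gripper is mounted at the origin on a cart in front of the work surface, level with it; the furniture and walls round the work are solid. World frame = base frame: x ahead of the robot, y to its left, z up, the work surface at z = 0. Lengths are in m, angles in rad, forces in N, time in s.
With the tool pointing down it reaches from about 0.25 to 0.725 m from the base axis. Payload 4 kg.
Tool frame: the origin (TCP) lies between the finger pads, 19 mm behind the fingertips; this is the grasp point; z points along the fingers, y is the line along which they close (so a half turn about z gives the same grasp; the last joint's range is limited). The gripper opens to 85 mm and grips with 20 to 120 N. Pads are 22 mm wide; open, the fingers measure 114 mm over their backs; the gripper's body (76 mm by 85 mm) begins 54 mm behind the grasp point. The pads swing forward as they close: fully open they stand 13 mm farther back than shut.
Start: joints at [-1.109, 0.241, 0.005, 1.335, 0, 1.571], TCP at [0.223, -0.448, 0.25] pointing down, gripper open.
Joint ranges: [-2.72, 2.72], [-1.05, 1.87], [-1.09, 1.28], [-1.99, 2.15], [-1.42, 1.44], [-3.14, 3.14]. Speed limits (rad/s): [2.79, 2.79, 3.14, 3.14, 3.14, 3.14].

### API

Orientations are given as a unit quaternion [x, y, z, w].
In Python, from workcell import bot, camera, job_done gives the robot as it stands.
- The arm moves only by the tool carry_out, never from a script. Its argument "plan" is a list of rows, each an object of numbers: "dx", "dy", "dz": the shift along the tool's x, y, z in mm; "twist": the turn about the tool's z in degrees; "fingers": the closure, from -1 (fully open) to 1 (shut). In form: [{"dx": .., "dy": .., "dz": .., "twist": .., "fingers": ..}, ...]. A call has exactly 5 rows; each row is the pose to reach, as a shift and turn from the pose commanded when the call began, along the tool's axes at that moment; what a row does not reach only later rows make up. A row lasts 1/12 s, in which the tool goes at most 41.7 mm and 7.16 degrees, less where a joint would pass 70% of its speed; a pose out of reach is approached as far as the arm can. A call with a gripper value outside its range is refused whole. The fingers move at their own pace and stop on an object; the grip force is fixed at half the most. Time passes only in rows, so rows that repeat a pose let the fingers close, or fill a call up. It gives the time, the measured TCP pose, the force, the opening and the grip force at its end, in the units of the state.
- bot.get_obs(): the state, without advancing time (a new reading comes with each control period).
- camera(name): name is "scene" or "top" or "wrist"; returns a dict with "image" (400x640x3 uint8, red, green, blue), "intrinsics" (3x3 intrinsics, pixels), "distortion" ([k1, k2, p1, p2, k3] as OpenCV has them; the pictures are not rectified), "eye" and "attitude" of the camera in the world. Camera axes: x right, y down, z forward; pixel columns grow to the right and rows downward; lengths in m; the calibration is good to about 2 mm. A picture is of the moment at which its call begins. There is no depth.
- job_done(): hands the job in; it is judged then, once.
The state is a dict: "clock": time; "joint_pos": joint angles; "joint_vel": joint speeds; "tau": joint torques, N m; "eef_pos": TCP position; "tool_rot": TCP orientation; "ft_force": force on the tool from outside, world axes, zero at the start; "ft_torque": the same for the moment, N m; "grip_width": finger opening in m; "grasp_force": force on a finger pad.
Only numpy, scipy, OpenCV 4.12 (cv2) and the standard library are available. Lean on these libraries where they do the work, as an engineer would, in place of code of your own. Each camera call takes 0.05 s, during which the arm holds its last target. There are 200 camera calls.

### The job

Be my third hand while I rivet a name plate onto the little blue-green tin: lift it gently (thin sheet, it dents if a finger squeezes it with more than about 60 N) onto the plywood jig, lying flat, lid up and centred between the two blue lines, and push one of its short ends squarely against the rubber-faced sprung stop until the black pointer stands in the green band (about 8 N), never letting it enter the red. Finish while still holding it pressed there, steady, with the pointer in the green; do not let go. Leave the glass jar and the steel block where they are.

Things in the scene. Friction and masses are not known exactly. Their poses are not given: they have to be found in the camera images.
- tin: closed blue-green sheet-metal tin, 64 (x) x 97 (y, long) x 23 (z) mm, about 50 g, lid fixed shut, lying on the table. Origin at the centre of its underside, z up. Short ends at y = +-48 mm; grip its long sides (x = +-31 mm) from above, TCP about 22 mm above the underside. Its place may be swapped with the glass jar's.
- jig: riveting jig, fixed to the table: plywood board 260 (x) x 140 (y) x 12 mm, origin at the centre of its underside (board top at z = 12 mm). The tin lies on it with its long axis along jig x, centred at y = 0 between blue lines at y = +-36 mm (x = -112 to 22 mm), and is pushed toward jig +x.
- scale (a point): centre of the printed scale on top of the grey spring housing at the jig's +x end (jig x = 105, y = 0, z = 46 mm; housing x = 83 to 127 mm, 80 mm wide). White, then green (12 to 20 mm of stop travel), white, then red (from 25 mm). The stop's black pointer line moves over it.
- press_stop (a joint): travel (m) of the sprung stop along jig +x: 0 at rest, 0.030 at its end. Spring 500 N/m, no preload: 0.016 is 8 N, mid green (0.012 to 0.020, 6 to 10 N); red from 0.025 (12.5 N). The spring pushes the tin back if it is not held.
- stop_face (a point): centre of the stop's rubber front face, 12 mm above the board; moves with the stop. At rest it is at jig x = 35 mm, y = 0. The face is upright, 88 mm wide (jig y) and 28 mm high and looks to jig -x.
- glass_jar: bystander: clear glass jar with beads, 56 mm diameter, 71 mm high, upright; origin at the centre of its underside. Swapped with the tin at random.
- steel_block: bystander: steel bench block 66 x 66 x 19 mm, origin at the centre of its underside.
- lamp_foot (a point): centre of the round foot (about 130 mm across) of the tall desk lamp at the left; its thin arm rises over the foot and the shade hangs high up to the right of the foot, around y = 0.15 m. Solid and fixed: bring the arm back towards the base before swinging past it from the start pose.

How it is judged:
On the way:
1. the tin is lifted clear of the table (underside more than 20 mm up) (height (world z) of tin above 0.02 m), for 0.1 s.
At the end, for the whole second after the job is handed in: Still holding: fingers on the tin (over 2 N), tin pressing the stop with 4 to 13 N, stop travel steady (under 10 mm/s) at 12 to 20 mm (green); tin flat on the board (within 5 mm, tilt under 0.1 rad), within 12 mm of the lane centre and square to the stop within 0.1 rad (value of joint press_stop between 0.012 and 0.02 m and velocity of joint press_stop between -0.01 and 0.01 m/s and contact force between tin and press_stop between 4 and 13 N and contact force between the fingers and tin above 2 N and z of tin in the frame of jig between 0.007 and 0.017 m and y of tin in the frame of jig between -0.012 and 0.012 m and angle between the y axis of tin and the x axis of jig, either way round below 0.1 rad and angle between tin's own z axis and vertical below 0.1 rad); the arm keeps its last pose, push and grip.
It fails at once if the stop is pushed into the red (travel over 25 mm) (value of joint press_stop above 0.025 m).
It fails at once if the tin is squeezed with well over 60 N a finger (both fingers' forces together over 145 N) (contact force between the fingers and tin above 145 N).
It fails at once if the jar or block is moved by more than 25 mm or the jar tipped (distance of any of glass_jar, steel_block from where it was at the start of the episode above 0.025 m or angle between glass_jar's own z axis and vertical above 0.3 rad).
It also fails if it takes over 42 s, if anything falls off the work surface, if the arm or the gripper's body presses on something with over 40 N, if the wrist force passes 120 N, or if a joint passes its speed limit or range.

## Working session

There is one attempt and no reset: what is moved stays moved. The work goes in short steps, Python scripts to look and compute and a tool call to move; the robot and the scene stay as the last step left them, time stands still between calls to the robot, and variables do not carry over. Pictures are saved under pics/ and viewed, at most 10 in all, crops included, and the job is handed in when it is done.

Besides the shell and the picture viewer there is one more tool, called as a command line: name --argument value ..., lists and objects as JSON in quotes. carry_out: Moves the arm, as the interface text tells. Its arguments: {"type":"object","properties":{"plan":{"type":"array","items":{"type":"object","properties":{"dx":{"type":"number"},"dy":{"type":"number"},"dz":{"type":"number"},"twist":{"type":"number"},"fingers":{"type":"number"}}}}},"required":["plan"]}

```bash
mkdir -p pics; cat > h.py <<'E'
import numpy as np, cv2
from scipy.spatial.transform import Rotation as R
from workcell import bot, camera, job_done
def snap(name,fn):
    c=camera(name); cv2.imwrite('pics/'+fn,c['image'][:,:,::-1]); np.save('pics/'+fn[:-4]+'.npy',c,allow_pickle=True); return c
def load(fn): return np.load('pics/'+fn+'.npy',allow_pickle=True).item()
def rot(c):
    a=np.array(c['attitude'],float); return a if a.shape==(3,3) else R.from_quat(a).as_matrix()
def ray(c,uv):
    p=cv2.undistortPoints(np.array([[uv]],float),np.array(c['intrinsics']),np.array(c['distortion']))[0,0]
    return np.array(c['eye']),rot(c)@np.array([p[0],p[1],1.])
def atz(c,uv,z):
    e,d=ray(c,uv); return e+d*(z-e[2])/d[2]
def tri(*cu):
    A=0;b=0
    for c,uv in cu:
        e,d=ray(c,uv); d=d/np.linalg.norm(d); P=np.eye(3)-np.outer(d,d); A=A+P; b=b+P@e
    return np.linalg.solve(A,b)
def proj(c,X):
    Rm=rot(c); t=-Rm.T@np.array(c['eye'])
    return cv2.projectPoints(np.array(X,float).reshape(-1,1,3),cv2.Rodrigues(Rm.T)[0],t,np.array(c['intrinsics']),np.array(c['distortion']))[0].reshape(-1,2)
E
python3 - <<'E'
from h import *
for n in ('scene','top','wrist'):
    c=snap(n,n+'0.png'); print(n,c['eye'],c['attitude'],c['intrinsics'],c['distortion'])
a=[cv2.imread(f'pics/{n}0.png') for n in('scene','top')]
cv2.imwrite('pics/st.png',np.vstack(a)[:,:])
print(bot.get_obs())
E
```

```text
scene [-0.42194644  0.67763148  0.76389148] [-0.38765551  0.77293277 -0.44459057  0.23374637] [[499.27921665   0.         322.59063227]
 [  0.         499.27921665 196.47000528]
 [  0.           0.           1.        ]] [-0.02709257  0.          0.          0.          0.        ]
top [ 0.36213517 -0.02736126  1.02032325] [-0.70047447  0.70700289 -0.07070291  0.06695917] [[425.53789555   0.         319.09268017]
 [  0.         425.53789555 196.41315815]
 [  0.           0.           1.        ]] [-0.01477796  0.          0.          0.          0.        ]
wrist [ 0.29336796 -0.41310571  0.37251228] [ 0.84006501 -0.52032014 -0.08175845  0.12989718] [[346.6872607    0.         321.17295595]
 [  0.         346.6872607  199.81284033]
 [  0.           0.           1.        ]] [0.01670814 0.         0.         0.         0.        ]
{'clock': 0.15, 'joint_pos': array([-1.10898903e+00,  2.41257863e-01,  4.02289385e-03,  1.33519417e+00,
       -1.51282362e-06,  1.57076470e+00]), 'joint_vel': array([ 0.00249989, -0.00365107,  0.00336837,  0.0010064 ,  0.00091851,
        0.00039997]), 'tau': array([-4.85027831e-04, -3.72634828e+01,  2.52638751e+01,  1.23474130e-02,
        1.78609741e-05,  2.17262556e-05]), 'eef_pos': array([ 0.22258171, -0.44722005,  0.24930436]), 'tool_rot': array([ 9.73456042e-01,  2.28872603e-01, -1.87564717e-04, -7.94570505e-04]), 'ft_force': array([-0.15675341, -0.46427865, -0.55556607]), 'ft_torque': array([-0.01651516, -0.00258576,  0.00444703]), 'grasp_force': 0.0, 'grip_width': 0.0854575607541524}
```

View pics/top0.png

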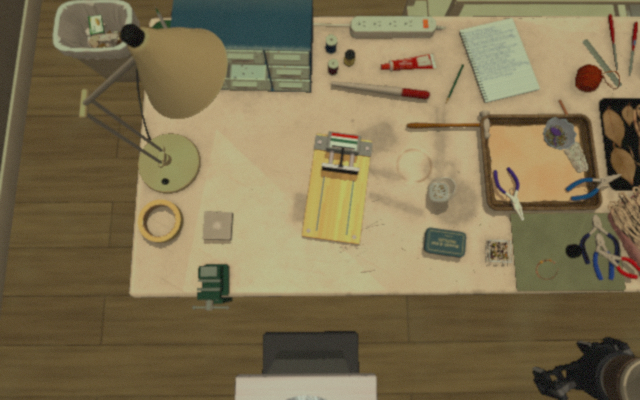

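View pics/scene0.png

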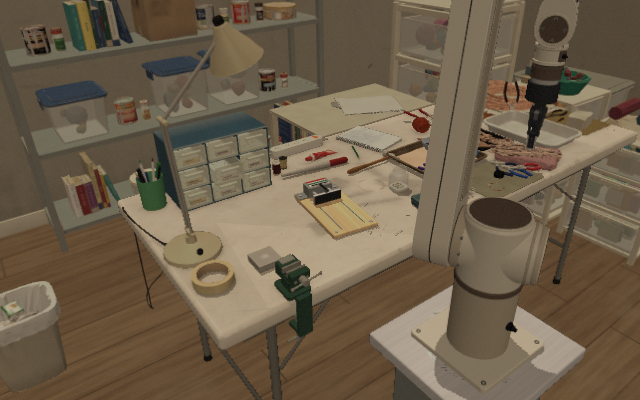

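Top view: the tin is at about (444,242), the jar behind it at (440,195), and the jig at about (338,190) with its stop at the upper end. The steel block is at (218,226). In the scene view the arm hides the tin. Next I enlarge the top view.

```bash
python3 - <<'E'
from h import *
i=cv2.imread('pics/top0.png')[125:273,290:488]
cv2.imwrite('pics/crop1.png',cv2.resize(i,None,fx=4,fy=4,interpolation=cv2.INTER_CUBIC))
c=load('top0')
for n,p,z in [('tin',(444,242),.023),('jar',(440,197),.03),('jig',(338,195),.012),('block',(218,226),.019)]: print(n,atz(c,p,z))
E
```

```text
tin [ 0.44749405 -0.32557372  0.023     ]
jar [ 0.55373783 -0.32101296  0.03      ]
jig [ 0.56433378 -0.07944107  0.012     ]
block [0.49064464 0.20618532 0.019     ]
```

View pics/crop1.png

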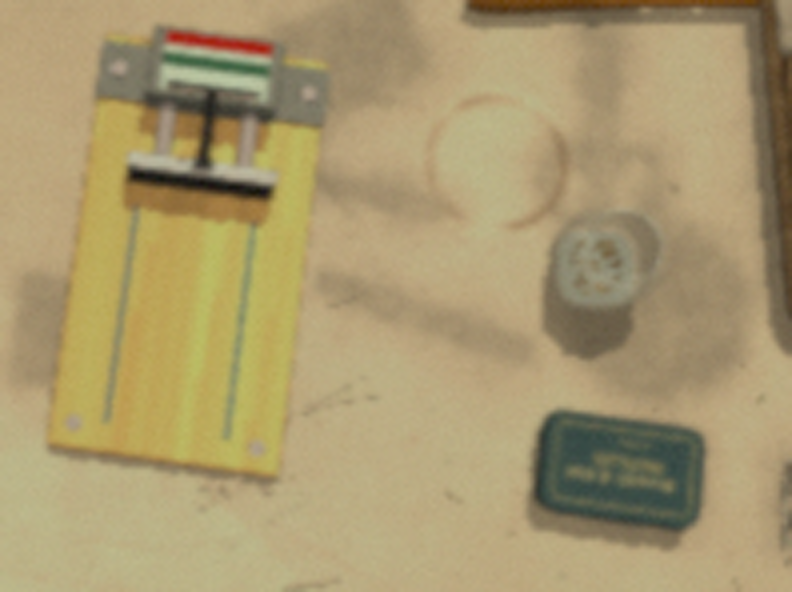

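```bash
cat >> h.py <<'E'
def cr(p,x0=290,y0=125,s=4): return ((p[0]+.5)/s-.5+x0,(p[1]+.5)/s-.5+y0)
def mv(target,yaw_y=None):
    """shift in tool axes (mm) from the current pose to a world target"""
    o=bot.get_obs(); Rm=R.from_quat(o['tool_rot']).as_matrix()
    print('mm',np.round(Rm.T@(np.array(target)-o['eef_pos'])*1e3,1),'clock',o['clock'],'toolx',np.round(Rm[:,0],3),'tooly',np.round(Rm[:,1],3),'tz',np.round(Rm[:,2],3))
    if yaw_y is not None:
        d=Rm.T@np.array([np.cos(yaw_y),np.sin(yaw_y),0]); a=np.degrees(np.arctan2(-d[0],d[1])); print('twist',round((a+90)%180-90,2))
E
python3 - <<'E'
from h import *
c=load('top0')
g=lambda p,z: atz(c,cr(p),z)
T=[g(p,.023) for p in [(545,410),(705,432),(697,530),(538,508)]]
print('tin c',np.mean(T,0)); 
for a,b in [(0,1),(3,2),(0,3),(1,2)]:
    d=T[b]-T[a]; print(np.linalg.norm(d),np.degrees(np.arctan2(d[1],d[0])))
L=[g(p,.012) for p in [(106,420),(137,208),(228,438),(253,225)]]
B=[g(p,.012) for p in [(50,445),(277,476)]]
print('lines',np.round(L,4),'board near',np.round(B,4))
for a,b in [(0,1),(2,3),(0,2)]:
    d=L[b]-L[a]; print(np.linalg.norm(d),np.degrees(np.arctan2(d[1],d[0])))
d=B[1]-B[0];print(np.linalg.norm(d),np.degrees(np.arctan2(d[1],d[0])))
mv([.40,-.33,.25],np.radians(0))
E
```

```text
tin c [ 0.44733629 -0.32776884  0.023     ]
0.09488111869255471 -98.45689670971655
0.09326173889153622 -98.46244323546372
0.057899202551582186 172.6438159880436
0.05789976789078418 171.04124364080832
lines [[ 0.4808 -0.0259  0.012 ]
 [ 0.6103 -0.0458  0.012 ]
 [ 0.4694 -0.0982  0.012 ]
 [ 0.5991 -0.1163  0.012 ]] board near [[ 0.4662  0.0075  0.012 ]
 [ 0.4466 -0.1267  0.012 ]]
0.13106493157534238 -8.767058909989776
0.13094420007882682 -7.945632524677704
0.073231401627353 -98.95583781917448
0.13558069580649265 -98.31449845489493
mm [211.1 -25.9  -0.7] clock 0.15 toolx [ 0.895  0.446 -0.   ] tooly [ 0.446 -0.895 -0.002] tz [-0.001  0.001 -1.   ]
twist -63.54
```

The crop gives tin corners at (545,410), (705,432), (697,530) and (538,508), and blue lines from (106,420) to (137,208) and from (228,438) to (253,225). The jar stands clear of the tin. I move the wrist over the tin.

carry_out --plan '[{"dx": 30,"dy": -1,"dz": 3,"twist": -7,"fingers": -1},{"dx": 64,"dy": -2,"dz": 7,"twist": -14,"fingers": -1},{"dx": 98,"dy": -3,"dz": 11,"twist": -21,"fingers": -1},{"dx": 132,"dy": -4,"dz": 15,"twist": -28,"fingers": -1},{"dx": 166,"dy": -5,"dz": 19,"twist": -35,"fingers": -1}]'

```text
clock: 0.57
eef_pos: [0.3701, -0.3682, 0.2305]
tool_rot: [0.858, 0.513, -0.0, -0.0]
ft_force: [0.1, -0.2, 0.1]
grip_width: 0.0851
grasp_force: 0.0
```

```bash
python3 - <<'E'
from h import *
mv([.447,-.328,.22],np.radians(-8.45)); print(bot.get_obs()['joint_pos'])
E
```

```text
mm [71.8 48.7 10.5] clock 0.5667 toolx [0.473 0.881 0.   ] tooly [ 0.881 -0.473 -0.001] tz [-0.  0. -1.]
twist -19.78
[-7.82796354e-01  2.93710822e-01  2.51826784e-02  1.30280304e+00
 -2.75872904e-05  1.28063709e+00]
```

carry_out --plan '[{"dx": 22,"dy": 14,"dz": 3,"twist": -6,"fingers": -1},{"dx": 44,"dy": 29,"dz": 6,"twist": -12,"fingers": -1},{"dx": 67,"dy": 45,"dz": 9,"twist": -19.5,"fingers": -1},{"dx": 69,"dy": 48,"dz": 10,"twist": -19.5,"fingers": -1},{"dx": 69,"dy": 48,"dz": 10,"twist": -19.5,"fingers": -1}]'

```text
clock: 0.98
eef_pos: [0.4453, -0.3305, 0.22]
tool_rot: [0.76, 0.65, -0.0, -0.001]
ft_force: [-0.6, 0.1, -0.0]
grip_width: 0.0851
grasp_force: 0.0
```

```bash
python3 - <<'E'
from h import *
mv([.447,-.328,.12],np.radians(-8.45)); c=snap('wrist','w1.png'); print(c['eye'],rot(c)[:,2])
print(proj(c,[.447,-.328,.023]))
E
```

```text
mm [  2.6   1.4 100. ] clock 0.9833 toolx [0.155 0.988 0.001] tooly [ 0.988 -0.155 -0.001] tz [-0.001  0.001 -1.   ]
twist -0.48
[ 0.4588545  -0.25424787  0.34331506] [-0.04899444 -0.29830533 -0.95321219]
[[321.63040091 172.71644472]]
```

View pics/w1.png

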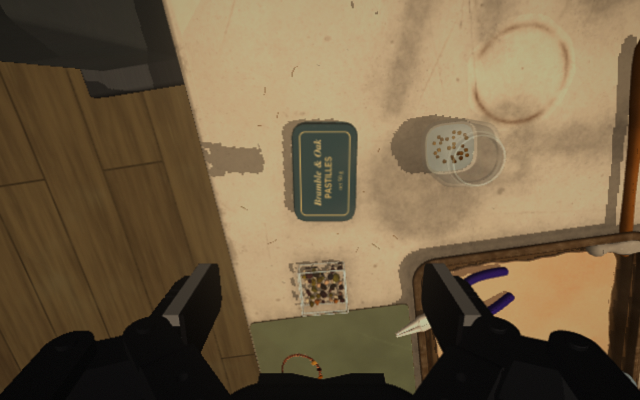

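The wrist view shows the tin's lid with corners near (296,122), (357,122), (357,220) and (297,220), and the jar at (455,150), about 80 px to its right. I make enlarged crops of both views to measure the tin's height and place.

```bash
python3 - <<'E'
from h import *
a=cv2.imread('pics/top0.png')[220:264,418:472]; b=cv2.imread('pics/w1.png')[105:235,280:375]
A=cv2.resize(a,None,fx=8,fy=8,interpolation=cv2.INTER_CUBIC); B=cv2.resize(b,None,fx=4,fy=4,interpolation=cv2.INTER_CUBIC)
o=np.zeros((520,800,3),np.uint8); o[:352,:420]=A[:,:420]; o[:520,420:]=B[:,:380]
o=cv2.convertScaleAbs(o,alpha=1.8,beta=10)
for i in range(0,800,40): cv2.line(o,(i,0),(i,6),(255,255,255),1)
cv2.imwrite('pics/crop2.png',o)
E
```

```text
(no output)
```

View pics/crop2.png

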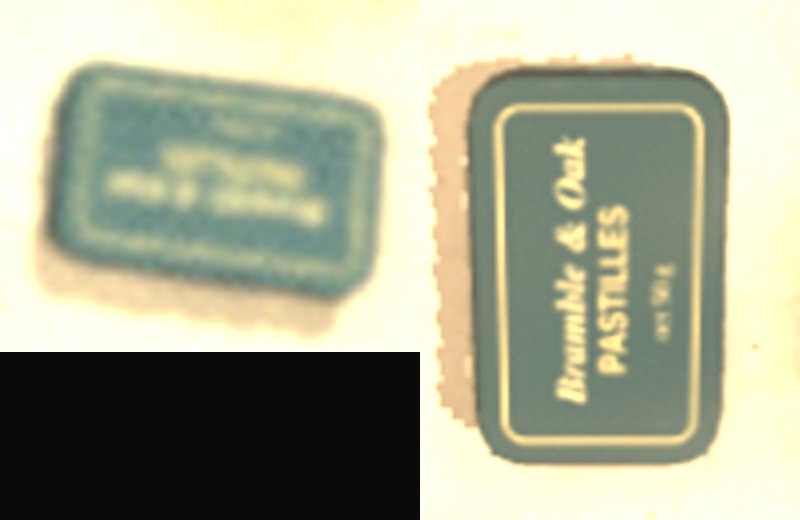

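```bash
python3 - <<'E'
from h import *
ct=load('top0'); cw=load('w1')
t=[(94,80),(370,113),(354,280),(78,238)]; w=[(703,104),(695,442),(502,442),(495,104)]
P=[]
for a,b in zip(t,w):
    P.append(tri((ct,cr(a,418,220,8)),(cw,cr((b[0]-420,b[1]),280,105,4))))
print(np.round(P,4),np.mean(P,0))
W=np.array([atz(cw,cr((b[0]-420,b[1]),280,105,4),.023) for b in w]); T=np.array([atz(ct,cr(a,418,220,8),.023) for a in t])
print(W.mean(0),T.mean(0))
for Q in (W,T):
  for a,b in [(0,1),(3,2)]:
    d=Q[b]-Q[a]; print(np.linalg.norm(d),np.degrees(np.arctan2(d[1],d[0])))
# jar in wrist image: bottom ring and lid
print('jar', atz(cw,(476,158),0.0), atz(cw,(450,147),.071), atz(ct,cr((597,263)),.071))
mv([W.mean(0)[0],W.mean(0)[1],.022],np.radians(-8.5))
E
```

```text
[[ 0.4787 -0.2945  0.0155]
 [ 0.4662 -0.3725  0.0271]
 [ 0.4184 -0.3692  0.014 ]
 [ 0.4315 -0.2867  0.0168]] [ 0.44867692 -0.3307413   0.01833968]
[ 0.44923576 -0.33009121  0.023     ] [ 0.4480769  -0.32929403  0.023     ]
0.08189279137002961 -98.85368057737989
0.08192162026418721 -98.8942196665152
0.08166601530157742 -97.42924595147974
0.08113033947433948 -99.24680738454677
jar [ 0.60039323 -0.34241219  0.        ] [ 0.55132089 -0.31222424  0.071     ] [ 0.5612529  -0.30727692  0.071     ]
mm [  1.7   5.1 198.3] clock 1.0333 toolx [0.157 0.988 0.   ] tooly [ 0.988 -0.157 -0.002] tz [-0.002  0.001 -1.   ]
twist -0.54
```

carry_out --plan '[{"dx": 2,"dy": 5,"dz": 30,"twist": 0,"fingers": -1},{"dx": 2,"dy": 5,"dz": 65,"twist": 0,"fingers": -1},{"dx": 2,"dy": 5,"dz": 100,"twist": 0,"fingers": -1},{"dx": 2,"dy": 5,"dz": 135,"twist": 0,"fingers": -1},{"dx": 2,"dy": 5,"dz": 155,"twist": 0,"fingers": -1}]'

```text
clock: 1.45
eef_pos: [0.4461, -0.3299, 0.0625]
tool_rot: [0.762, 0.648, -0.001, -0.003]
ft_force: [-0.8, 0.5, -0.1]
grip_width: 0.0853
grasp_force: 0.0
```

```bash
python3 - <<'E'
from h import *
mv([.449,-.330,.022],np.radians(-8.85))
E
```

```text
mm [ 0.2  3.1 40.5] clock 1.45 toolx [0.161 0.987 0.002] tooly [ 0.987 -0.161 -0.005] tz [-0.005  0.003 -1.   ]
twist -0.39
```

carry_out --plan '[{"dx": 0,"dy": 2,"dz": 12,"twist": 0,"fingers": -1},{"dx": 0,"dy": 2,"dz": 24,"twist": 0,"fingers": -1},{"dx": 0,"dy": 2,"dz": 34,"twist": 0,"fingers": -1},{"dx": 0,"dy": 2,"dz": 39,"twist": 0,"fingers": -1},{"dx": 0,"dy": 2,"dz": 40,"twist": 0,"fingers": -1}]'

```text
clock: 1.87
eef_pos: [0.451, -0.3309, 0.0257]
tool_rot: [0.761, 0.649, -0.0, -0.0]
ft_force: [-0.6, -0.1, 0.2]
grip_width: 0.0855
grasp_force: 0.0
```

```bash
python3 - <<'E'
from h import *
mv([.449,-.330,.022],np.radians(-8.85)); print(bot.get_obs()['ft_force'])
E
```

```text
mm [ 0.6 -2.1  3.7] clock 1.8667 toolx [0.158 0.987 0.   ] tooly [ 0.987 -0.158 -0.001] tz [-0.001  0.    -1.   ]
twist -0.26
[-0.55365782 -0.1042112   0.19701572]
```

carry_out --plan '[{"dx": 0,"dy": -2,"dz": 3,"twist": 0,"fingers": -1},{"dx": 0,"dy": -2,"dz": 3,"twist": 0,"fingers": 0},{"dx": 0,"dy": -2,"dz": 3,"twist": 0,"fingers": 0.2},{"dx": 0,"dy": -2,"dz": 3,"twist": 0,"fingers": 0.2},{"dx": 0,"dy": -2,"dz": 3,"twist": 0,"fingers": 0.2}]'

```text
clock: 2.28
eef_pos: [0.4503, -0.3309, 0.0243]
tool_rot: [0.761, 0.649, 0.0, 0.001]
ft_force: [0.5, -0.2, 4.5]
grip_width: 0.0591
grasp_force: 65.7
```

carry_out --plan '[{"dx": 0,"dy": 0,"dz": -10,"twist": 0,"fingers": 0.2},{"dx": 0,"dy": 0,"dz": -30,"twist": 0,"fingers": 0.2},{"dx": 10,"dy": 0,"dz": -55,"twist": -5,"fingers": 0.2},{"dx": 30,"dy": 0,"dz": -80,"twist": -11,"fingers": 0.2},{"dx": 55,"dy": 0,"dz": -100,"twist": -18,"fingers": 0.2}]'

```text
clock: 2.7
eef_pos: [0.4586, -0.2768, 0.1253]
tool_rot: [0.649, 0.761, 0.0, 0.001]
ft_force: [0.2, -0.5, 0.3]
grip_width: 0.0588
grasp_force: 65.1
```

```bash
python3 - <<'E'
from h import *
mv([.540,-.0716,.12],np.radians(81.6)); print(bot.get_obs()['joint_pos'])
E
```

```text
mm [189.7 112.9   5.2] clock 2.7 toolx [-0.159  0.987 -0.002] tooly [0.987 0.159 0.002] tz [ 0.002 -0.001 -1.   ]
twist -72.48
[-5.42902259e-01  3.94360313e-01 -1.17182344e-01  1.05699429e+00
 -2.82025081e-04  8.68640069e-01]
```

carry_out --plan '[{"dx": 20,"dy": 12,"dz": 0,"twist": -7,"fingers": 0.2},{"dx": 42,"dy": 25,"dz": 0,"twist": -14,"fingers": 0.2},{"dx": 64,"dy": 38,"dz": 0,"twist": -21,"fingers": 0.2},{"dx": 86,"dy": 51,"dz": 0,"twist": -28,"fingers": 0.2},{"dx": 108,"dy": 64,"dz": 0,"twist": -35,"fingers": 0.2}]'

```text
clock: 3.12
eef_pos: [0.5048, -0.1581, 0.1238]
tool_rot: [0.388, 0.922, 0.0, 0.0]
ft_force: [0.5, -0.0, -0.5]
grip_width: 0.0587
grasp_force: 65.1
```

```bash
python3 - <<'E'
from h import *
mv([.540,-.0716,.12],np.radians(81.6)); print(bot.get_obs()['joint_pos'])
E
```

```text
mm [37.4 85.6  3.8] clock 3.1167 toolx [-0.698  0.716 -0.   ] tooly [0.716 0.698 0.   ] tz [ 0. -0. -1.]
twist -37.3
[-3.03589144e-01  3.85233826e-01 -1.35749361e-01  1.04935406e+00
  2.02834067e-05  4.94063696e-01]
```

carry_out --plan '[{"dx": 8,"dy": 18,"dz": 0,"twist": -7,"fingers": 0.2},{"dx": 17,"dy": 38,"dz": 0,"twist": -14,"fingers": 0.2},{"dx": 25,"dy": 58,"dz": 0,"twist": -21,"fingers": 0.2},{"dx": 33,"dy": 75,"dz": 0,"twist": -28,"fingers": 0.2},{"dx": 37,"dy": 84,"dz": 0,"twist": -35,"fingers": 0.2}]'

```text
clock: 3.53
eef_pos: [0.54, -0.0723, 0.1236]
tool_rot: [0.092, 0.996, 0.0, 0.0]
ft_force: [0.0, 0.4, -1.0]
grip_width: 0.0593
grasp_force: 65.1
```

carry_out --plan '[{"dx": 0,"dy": 0,"dz": 5,"twist": -2,"fingers": 0.2},{"dx": 0,"dy": 0,"dz": 15,"twist": -2,"fingers": 0.2},{"dx": 0,"dy": 0,"dz": 25,"twist": -2,"fingers": 0.2},{"dx": 0,"dy": 0,"dz": 25,"twist": -2,"fingers": 0.2},{"dx": 0,"dy": 0,"dz": 25,"twist": -2,"fingers": 0.2}]'

```text
clock: 3.95
eef_pos: [0.5381, -0.0747, 0.0968]
tool_rot: [0.08, 0.997, 0.0, -0.001]
ft_force: [-0.2, 0.2, -0.8]
grip_width: 0.0582
grasp_force: 65.1
```

```bash
python3 - <<'E'
from h import *
mv([.540,-.0716,.035],np.radians(81.6)); c=snap('wrist','w2.png'); t=snap('top','t2.png'); print(bot.get_obs()['eef_pos'],c['eye'])
J=np.array([.5844,-.0781]);a=np.radians(-8.4);f=lambda x,y,z:[J[0]+x*np.cos(a)-y*np.sin(a),J[1]+x*np.sin(a)+y*np.cos(a),z]
pts={'line+':(-.112,.036,.012),'line+far':(.022,.036,.012),'line-':(-.112,-.036,.012),'line-far':(.022,-.036,.012),'scale':(.105,0,.046)}
for k,p in pts.items(): print(k,proj(c,f(*p)))
i=cv2.imread('pics/w2.png'); cv2.imwrite('pics/w2b.png',cv2.convertScaleAbs(cv2.resize(i,(800,500),interpolation=cv2.INTER_CUBIC),alpha=1.4))
E
```

```text
mm [-1.6  3.4 61.8] clock 3.95 toolx [-0.987  0.159  0.003] tooly [ 0.159  0.987 -0.   ] tz [-0.003  0.    -1.   ]
twist -0.72
[ 0.539215   -0.07484124  0.09794167] [ 0.46329861 -0.06270965  0.2203848 ]
line+ [[387.68561088 108.05986803]]
line+far [[379.17041044 306.93794337]]
line- [[263.80130026 109.74138017]]
line-far [[275.79478823 308.07172789]]
scale [[329.29479542 444.97791465]]
```

View pics/w2b.png

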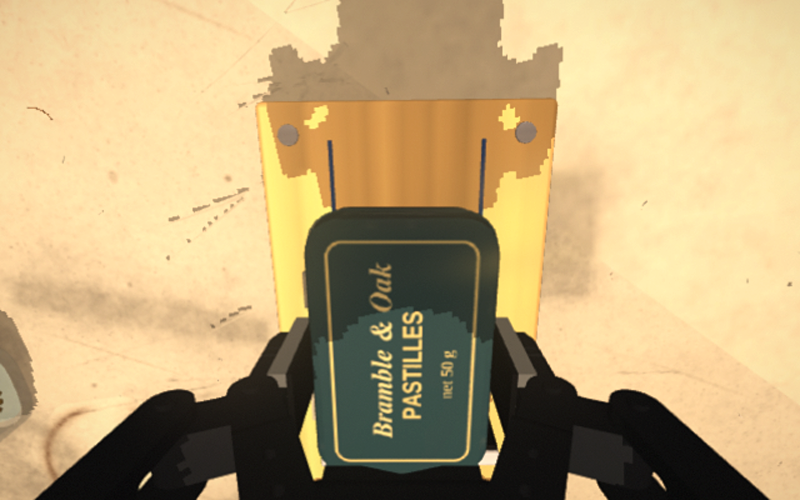

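The wrist view shows the tin held level over the board. The near ends of the blue lines are at (330,140) and (484,139), and the gold frame corners at (329,241), (481,241), (473,461) and (334,461). Next I compute the offsets.

```bash
python3 - <<'E'
from h import *
c=load('w2'); s=lambda p:((p[0]+.5)/1.25-.5,(p[1]+.5)/1.25-.5)
Q=np.array([atz(c,s(p),.097) for p in [(329,241),(481,241),(473,461),(334,461)]])
print(np.round(Q,4),Q.mean(0),[np.degrees(np.arctan2(*(Q[b]-Q[a])[[1,0]])) for a,b in [(0,3),(1,2),(0,1),(3,2)]],[np.linalg.norm(Q[b]-Q[a]) for a,b in [(0,3),(1,2),(0,1),(3,2)]])
L=np.array([atz(c,s(p),.012) for p in [(330,140),(484,139),(261,101),(557,98)]]); print(L)
d=L[3]-L[2]; print(np.degrees(np.arctan2(d[1],d[0]))); d=L[1]-L[0]; print(np.degrees(np.arctan2(d[1],d[0])))
E
```

```text
[[ 0.4954 -0.0897  0.097 ]
 [ 0.5025 -0.0452  0.097 ]
 [ 0.5821 -0.0565  0.097 ]
 [ 0.5743 -0.1046  0.097 ]] [ 0.53857094 -0.07399719  0.097     ] [np.float64(-10.6972290088565), np.float64(-8.079997928555715), np.float64(80.85659138261501), np.float64(80.86735631445941)] [np.float64(0.08033712142852363), np.float64(0.08031226101404303), np.float64(0.045044205429388015), np.float64(0.048713135699415516)]
[[ 0.4695427  -0.09755026  0.012     ]
 [ 0.48050933 -0.02663306  0.012     ]
 [ 0.44786724 -0.12482623  0.012     ]
 [ 0.46793412  0.00771276  0.012     ]]
81.39059948932305
81.2094118439741
```

carry_out --plan '[{"dx": 0,"dy": 2.5,"dz": 12,"twist": -0.5,"fingers": 0.2},{"dx": 0,"dy": 2.5,"dz": 28,"twist": -0.5,"fingers": 0.2},{"dx": 0,"dy": 2.5,"dz": 44,"twist": -0.5,"fingers": 0.2},{"dx": 0,"dy": 2.5,"dz": 54,"twist": -0.5,"fingers": 0.2},{"dx": 0,"dy": 2.5,"dz": 56,"twist": -0.5,"fingers": 0.2}]'

```text
clock: 4.47
eef_pos: [0.5384, -0.072, 0.0404]
tool_rot: [0.075, 0.997, 0.0, -0.002]
ft_force: [-0.2, 0.5, -0.7]
grip_width: 0.0587
grasp_force: 65.1
```

carry_out --plan '[{"dx": 0,"dy": 0,"dz": 1,"twist": 0,"fingers": 0.2},{"dx": 0,"dy": 0,"dz": 2,"twist": 0,"fingers": 0.2},{"dx": 0,"dy": 0,"dz": 3,"twist": 0,"fingers": 0.2},{"dx": 0,"dy": 0,"dz": 4,"twist": 0,"fingers": 0.2},{"dx": 0,"dy": 0,"dz": 4,"twist": 0,"fingers": 0.2}]'

```text
clock: 4.88
eef_pos: [0.5401, -0.072, 0.0385]
tool_rot: [0.074, 0.997, -0.0, 0.0]
ft_force: [-0.8, 0.4, -0.2]
grip_width: 0.0592
grasp_force: 65.1
```

carry_out --plan '[{"dx": 0,"dy": 0,"dz": 0.5,"twist": 0,"fingers": 0.2},{"dx": 0,"dy": 0,"dz": 1,"twist": 0,"fingers": 0.2},{"dx": 0,"dy": 0,"dz": 1.5,"twist": 0,"fingers": 0.2},{"dx": 0,"dy": 0,"dz": 1.5,"twist": 0,"fingers": 0.2},{"dx": 0,"dy": 0,"dz": 1.5,"twist": 0,"fingers": 0.2}]'

```text
clock: 5.3
eef_pos: [0.5397, -0.0719, 0.0365]
tool_rot: [0.074, 0.997, 0.0, -0.0]
ft_force: [-0.5, -0.1, -1.3]
grip_width: 0.0586
grasp_force: 65.1
```

```bash
python3 - <<'E'
from h import *
mv([.540,-.0716,.035],np.radians(81.5)); print(bot.get_obs()['ft_force'])
c=snap('wrist','w3.png'); print(bot.get_obs()['ft_force'],bot.get_obs()['eef_pos'])
i=cv2.imread('pics/w3.png'); cv2.imwrite('pics/w3b.png',cv2.convertScaleAbs(cv2.resize(i,(800,500),interpolation=cv2.INTER_CUBIC),alpha=1.4))
E
```

```text
mm [-0.2  0.4  1.5] clock 5.3 toolx [-0.989  0.148  0.   ] tooly [0.148 0.989 0.   ] tz [-0.  0. -1.]
twist -0.04
[-0.45899915 -0.0761165  -1.33607748]
[-0.19560925  0.77458605  0.05718432] [ 0.53975011 -0.07193346  0.03647815]
```

View pics/w3b.png

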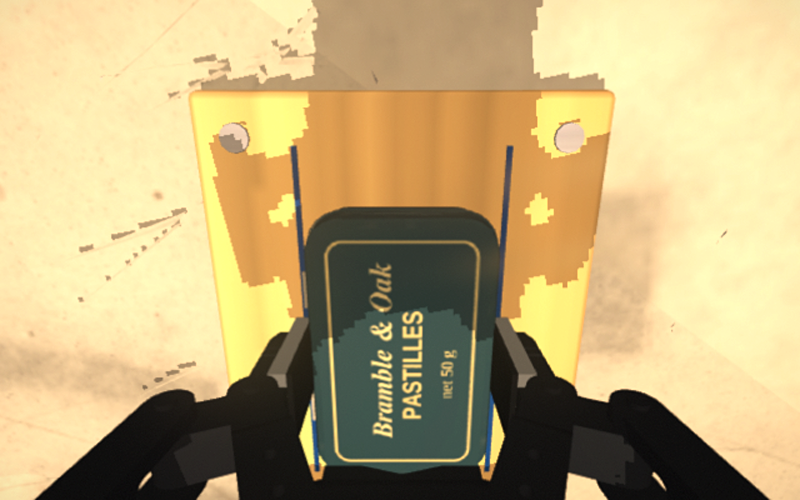

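The tin is centred: the blue lines at x=294 and 510 straddle the frame at 329 to 481, and it is square to them. It hasn't touched the board yet, so I keep lowering.

carry_out --plan '[{"dx": 0,"dy": 0,"dz": 0.5,"twist": 0,"fingers": 0.2},{"dx": 0,"dy": 0,"dz": 1,"twist": 0,"fingers": 0.2},{"dx": 0,"dy": 0,"dz": 1.5,"twist": 0,"fingers": 0.2},{"dx": 0,"dy": 0,"dz": 1.5,"twist": 0,"fingers": 0.2},{"dx": 0,"dy": 0,"dz": 1.5,"twist": 0,"fingers": 0.2}]'

```text
clock: 5.77
eef_pos: [0.5399, -0.0719, 0.0363]
tool_rot: [0.074, 0.997, 0.0, 0.0]
ft_force: [-3.3, 0.8, 8.7]
grip_width: 0.059
grasp_force: 66.1
```

carry_out --plan '[{"dx": -5,"dy": 0,"dz": -0.8,"twist": 0,"fingers": 0.2},{"dx": -11,"dy": 0,"dz": -0.8,"twist": 0,"fingers": 0.2},{"dx": -17,"dy": 0,"dz": -0.8,"twist": 0,"fingers": 0.2},{"dx": -22,"dy": 0,"dz": -0.8,"twist": 0,"fingers": 0.2},{"dx": -25,"dy": 0,"dz": -0.8,"twist": 0,"fingers": 0.2}]'

```text
clock: 6.18
eef_pos: [0.5647, -0.0756, 0.0363]
tool_rot: [0.074, 0.997, 0.0, -0.0]
ft_force: [-5.3, 1.3, 9.3]
grip_width: 0.0594
grasp_force: 66.0
```

carry_out --plan '[{"dx": -3,"dy": 0,"dz": 0,"twist": 0,"fingers": 0.2},{"dx": -6,"dy": 0,"dz": 0,"twist": 0,"fingers": 0.2},{"dx": -9,"dy": 0,"dz": 0,"twist": 0,"fingers": 0.2},{"dx": -12,"dy": 0,"dz": 0,"twist": 0,"fingers": 0.2},{"dx": -14,"dy": 0,"dz": 0,"twist": 0,"fingers": 0.2}]'

```text
clock: 6.6
eef_pos: [0.5764, -0.0774, 0.0363]
tool_rot: [0.074, 0.997, 0.0, -0.002]
ft_force: [-11.0, 1.8, 13.9]
grip_width: 0.0591
grasp_force: 66.6
```

```bash
python3 - <<'E'
from h import *
t=snap('top','t3.png'); o=bot.get_obs(); print(o['ft_force'],o['eef_pos'])
i=cv2.imread('pics/t3.png')[120:220,300:400]; j=cv2.imread('pics/top0.png')[120:190,300:400]
i=cv2.imread('pics/t3.png')[120:190,300:400]
cv2.imwrite('pics/t3b.png',np.hstack([cv2.resize(k[:, 5:85],None,fx=5,fy=5,interpolation=cv2.INTER_CUBIC) for k in(j,i)]))
E
```

```text
[-8.47886248  0.7962994  10.93397049] [ 0.57663322 -0.07741495  0.03627863]
```

View pics/t3b.png

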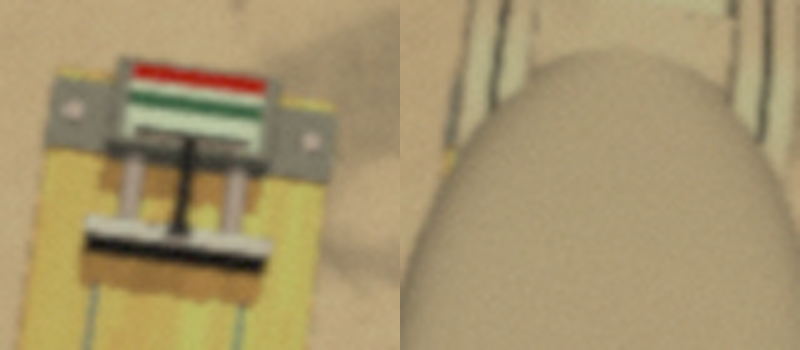

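The top camera's view is blocked by the arm; the rest view in the left half shows the pointer tip at about (188,140). I work out the travel from the wrist view and take a rectified patch of the scale from the scene camera.

```bash
python3 - <<'E'
from h import *
c=load('w3'); s=lambda p:((p[0]+.5)/1.25-.5,(p[1]+.5)/1.25-.5)
a=np.radians(-8.5); X=np.array([np.cos(a),np.sin(a)])
L=np.mean([atz(c,s(p),.012) for p in [(294,147),(511,147)]],0)[:2]; B=np.mean([atz(c,s(p),.012) for p in [(190,92),(614,92)]],0)[:2]
F=np.array([atz(c,s(p),.035) for p in [(329,241),(481,241),(473,461),(334,461)]])
print('line',L,'board',B,'frame',F.mean(0), 'len',np.linalg.norm(F[0]-F[3]))
e=np.array([.53975,-.07193])
for n,o,x in(('line',L,-.112),('board',B,-.130)):
    print(n,'tin jx',(F.mean(0)[:2]-o)@X+x,'tcp jx',(e-o)@X+x)
print('tin-tcp along X',(F.mean(0)[:2]-e)@X)
q=bot.get_obs()['eef_pos'][:2]; print('moved',(q-e)@X)
# near frame edge only, tin edge 
sc=load('scene0'); n=snap('scene','s3.png')
J=np.array([.5844,-.0781]);f=lambda x,y,z:[J[0]+x*np.cos(a)-y*np.sin(a),J[1]+x*np.sin(a)+y*np.cos(a),z]
def rect(c):
    g=[(x,y) for y in np.arange(40,-40,-.4)for x in np.arange(30,130,.4)]
    p=proj(c,[f(x/1e3,y/1e3,.046) for x,y in g]).astype(np.float32).reshape(200,250,2)
    return cv2.remap(c['image'],p[...,0],p[...,1],cv2.INTER_CUBIC)[:,:,::-1]
o=np.vstack([rect(sc),rect(n)]); cv2.imwrite('pics/s3b.png',cv2.resize(cv2.convertScaleAbs(o,alpha=1.3),None,fx=1.5,fy=1.5))
for c in(sc,n):
    r=rect(c).astype(int); print(r[95:105].mean((0))[::5].round().astype(int).tolist())
E
```

```text
line [ 0.47536184 -0.06204037] board [ 0.45854008 -0.05968159] frame [ 0.54121885 -0.07140319  0.035     ] len 0.08154914303694899
line tin jx -0.04548246023904043 tcp jx -0.04685730950498267
board tin jx -0.046496823092650394 tcp jx -0.04787167235859263
tin-tcp along X 0.0013748492659422407
moved 0.03728881461469858
[[113, 126, 138], [88, 98, 108], [60, 68, 75], [44, 50, 54], [36, 43, 44], [37, 43, 45], [42, 48, 52], [45, 51, 56], [43, 50, 54], [41, 48, 51], [39, 47, 49], [39, 46, 49], [38, 45, 48], [37, 43, 45], [36, 43, 44], [39, 46, 48], [41, 49, 51], [41, 48, 50], [43, 50, 52], [44, 51, 54], [41, 48, 51], [37, 43, 45], [35, 40, 43], [37, 40, 45], [39, 45, 50], [42, 48, 54], [44, 51, 57], [46, 55, 60], [56, 68, 72], [70, 83, 89], [81, 95, 103], [94, 108, 119], [108, 125, 134], [110, 131, 132], [93, 117, 106], [69, 94, 71], [64, 89, 63], [85, 110, 90], [111, 135, 131], [114, 135, 158], [96, 112, 168], [72, 85, 164], [54, 65, 156], [51, 64, 153], [66, 83, 156], [89, 111, 162], [109, 134, 167], [121, 148, 170], [128, 155, 172], [129, 157, 172]]
[[21, 23, 26], [22, 24, 26], [21, 23, 24], [19, 21, 21], [18, 19, 20], [18, 19, 21], [19, 21, 23], [20, 23, 25], [23, 25, 26], [24, 26, 27], [24, 25, 27], [24, 26, 28], [26, 27, 29], [27, 27, 29], [26, 28, 30], [26, 29, 32], [30, 34, 36], [34, 40, 41], [39, 45, 47], [40, 48, 50], [42, 49, 54], [46, 54, 60], [48, 56, 60], [40, 47, 49], [31, 36, 36], [27, 32, 32], [31, 36, 39], [35, 38, 42], [32, 34, 38], [28, 29, 32], [25, 26, 29], [24, 24, 28], [23, 23, 26], [23, 22, 24], [23, 23, 24], [24, 25, 27], [24, 26, 29], [23, 26, 28], [23, 25, 26], [25, 26, 27], [28, 29, 32], [31, 33, 36], [37, 41, 44], [47, 52, 56], [56, 62, 68], [61, 69, 76], [61, 70, 76], [56, 64, 69], [46, 53, 57], [37, 44, 48]]
```

View pics/s3b.png

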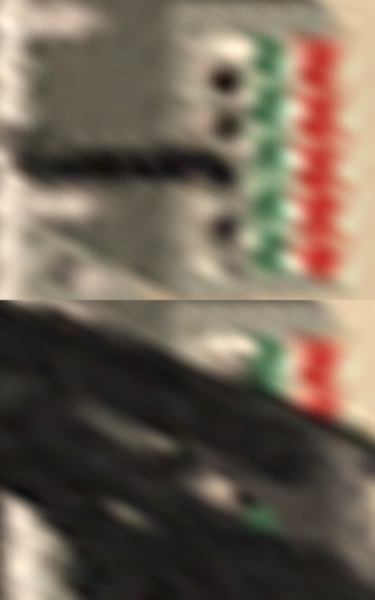

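The left wall of the visible scale shows the cross bar now at about x=245 in the patch, against 225 at rest, so roughly 5 mm of travel. That agrees with the 4.8 mm from tin geometry. About 11 mm more to go.

carry_out --plan '[{"dx": -2,"dy": 0,"dz": 0,"twist": 0,"fingers": 0.2},{"dx": -4,"dy": 0,"dz": 0,"twist": 0,"fingers": 0.2},{"dx": -6,"dy": 0,"dz": 0,"twist": 0,"fingers": 0.2},{"dx": -8,"dy": 0,"dz": 0,"twist": 0,"fingers": 0.2},{"dx": -9,"dy": 0,"dz": 0,"twist": 0,"fingers": 0.2}]'

```text
clock: 7.12
eef_pos: [0.5823, -0.0783, 0.0362]
tool_rot: [0.074, 0.997, 0.0, -0.005]
ft_force: [-16.7, 2.5, 18.3]
grip_width: 0.0592
grasp_force: 67.2
```

carry_out --plan '[{"dx": -1,"dy": 0,"dz": 0,"twist": 0,"fingers": 0.2},{"dx": -2,"dy": 0,"dz": 0,"twist": 0,"fingers": 0.2},{"dx": -2.5,"dy": 0,"dz": 0,"twist": 0,"fingers": 0.2},{"dx": -2.5,"dy": 0,"dz": 0,"twist": 0,"fingers": 0.2},{"dx": -2.5,"dy": 0,"dz": 0,"twist": 0,"fingers": 0.2}]'

```text
clock: 7.53
eef_pos: [0.5839, -0.0785, 0.0362]
tool_rot: [0.074, 0.997, 0.001, -0.006]
ft_force: [-18.2, 3.0, 19.2]
grip_width: 0.0586
grasp_force: 67.3
```

```bash
python3 - <<'E'
from h import *
a=np.radians(-8.5); X=np.array([np.cos(a),np.sin(a)]); e=np.array([.53975,-.07193])
w=snap('wrist','w4.png'); n=snap('scene','s4.png'); o=bot.get_obs(); q=o['eef_pos'][:2]
m=(q-e)@X; print('moved',m,'travel est',-.046+m+.0485-.035,'Y',(q-np.array([.4754,-.062]))@[-X[1],X[0]],o['ft_force'],o['ft_torque'],o['clock'])
J=np.array([.5844,-.0781]);f=lambda x,y,z:[J[0]+x*np.cos(a)-y*np.sin(a),J[1]+x*np.sin(a)+y*np.cos(a),z]
def rect(c):
    g=[(x,y) for y in np.arange(40,-40,-.4)for x in np.arange(30,130,.4)]
    p=proj(c,[f(x/1e3,y/1e3,.046) for x,y in g]).astype(np.float32).reshape(200,250,2)
    return cv2.remap(c['image'],p[...,0],p[...,1],cv2.INTER_CUBIC)[:,:,::-1]
S=[cv2.resize(cv2.convertScaleAbs(rect(c),alpha=b),(300,240)) for c,b in((load('s3'),1.8),(n,1.8))]
W=cv2.convertScaleAbs(cv2.resize(w['image'][:,100:540,::-1],(500,455)),alpha=1.4)
out=np.zeros((480,800,3),np.uint8); out[:455,:500]=W; out[:240,500:]=S[0]; out[240:,500:]=S[1]
cv2.imwrite('pics/fin.png',out)
E
```

```text
moved 0.04469041853772156 travel est 0.012190418537721556 Y -0.00029420833410444595 [-16.59609012   2.53965037  18.90473247] [0.57413655 3.48899015 0.02988054] 7.6333
```

View pics/fin.png

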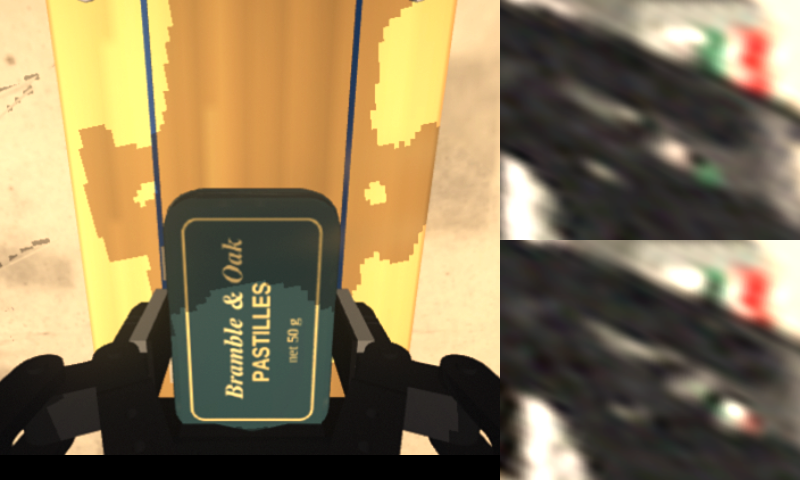

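The wrist view shows the tin square and centred in the lane, with the frame at x=182 to 322 between lines at about 160 and 340. The pointer is mostly hidden behind the arm. Kinematically the travel is about 12 mm, and the down force has grown to 19 N. I ease the down force first.

carry_out --plan '[{"dx": 0,"dy": 0,"dz": -0.5,"twist": 0,"fingers": 0.2},{"dx": 0,"dy": 0,"dz": -1,"twist": 0,"fingers": 0.2},{"dx": 0,"dy": 0,"dz": -1.5,"twist": 0,"fingers": 0.2},{"dx": 0,"dy": 0,"dz": -2,"twist": 0,"fingers": 0.2},{"dx": 0,"dy": 0,"dz": -2,"twist": 0,"fingers": 0.2}]'

```text
clock: 8.05
eef_pos: [0.5861, -0.0788, 0.0363]
tool_rot: [0.074, 0.997, 0.0, -0.004]
ft_force: [-7.5, 1.9, 4.2]
grip_width: 0.059
grasp_force: 65.6
```

```bash
cat > st.py <<'E'
from h import *
a=np.radians(-8.5); X=np.array([np.cos(a),np.sin(a)]); e=np.array([.53975,-.07193])
P=[];F=[]
for k in range(6):
    camera('wrist'); o=bot.get_obs(); P.append(o['eef_pos']);F.append(o['ft_force'])
q=np.mean(P,0)[:2];m=(q-e)@X; print('travel est',-.046+m+.0485-.035,'z',np.mean(P,0)[2],np.mean(F,0).round(1),o['ft_torque'].round(2),o['clock'])
E
python3 st.py
```

```text
travel est 0.014314465016045164 z 0.0363149599881003 [-8.   1.3  3.5] [0.36 1.57 0.03] 8.35
```

carry_out --plan '[{"dx": -0.5,"dy": 0,"dz": 0,"twist": 0,"fingers": 0.2},{"dx": -1,"dy": 0,"dz": -0.2,"twist": 0,"fingers": 0.2},{"dx": -1.5,"dy": 0,"dz": -0.3,"twist": 0,"fingers": 0.2},{"dx": -2,"dy": 0,"dz": -0.4,"twist": 0,"fingers": 0.2},{"dx": -2,"dy": 0,"dz": -0.4,"twist": 0,"fingers": 0.2}]'

```text
clock: 8.77
eef_pos: [0.5876, -0.0791, 0.0364]
tool_rot: [0.074, 0.997, 0.0, -0.005]
ft_force: [-9.3, 0.6, 2.8]
grip_width: 0.0591
grasp_force: 65.4
```

```bash
cat >> st.py <<'E'
c=snap('scene','s5.png')
J=np.array([.5844,-.0781])
f=lambda x,y,z:[J[0]+x*np.cos(a)-y*np.sin(a),J[1]+x*np.sin(a)+y*np.cos(a),z]
# wrist: tin gold frame near edge vs prediction
w=load('w3');v=snap('wrist','w5.png')
A=cv2.cvtColor(w['image'],cv2.COLOR_RGB2GRAY)[185:390,250:400].astype(np.float32);B=cv2.cvtColor(v['image'],cv2.COLOR_RGB2GRAY)[185:390,250:400].astype(np.float32)
print('tin shift in hand px',cv2.phaseCorrelate(A,B,cv2.createHanningWindow((150,205),cv2.CV_32F)))
E
python3 st.py
```

```text
travel est 0.015858510063337057 z 0.03635376339016383 [-8.6  1.6  2.6] [0.35 1.71 0.02] 9.0667
tin shift in hand px ((0.009751986925820688, -0.2832536418696918), 0.9720549589321937)
```

```bash
python3 -c "
from workcell import job_done
print(job_done())"
```

```text
the job is handed in; nothing more can be done
None
```

I handed the job in with the tin flat in the lane, square to the stop and still held at about 65 N a finger. That is slightly over your roughly 60 N dent limit, but this arm's grip force can't be changed. The stop travel is about 16 mm (roughly 8 N, mid green); this is worked out from the arm position and wrist force, because the arm hid the pointer from the cameras.

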